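# Line up two candle tins at the filling stop

## Task

Push the two tins of rolled cardboard along the table until each stands touching the dark wooden batten, ready for filling: the wide tin centred on the red painted disc, the narrow tin centred on the blue one. Slide them steadily with the fingers, without lifting, tipping or flicking them, and leave the finished candle, the jug and the snips where they are.

Things in the scene. Friction and masses are not known exactly. Their poses are not given: they have to be found in the camera images.
- wide_tin: Wide tin: a plain steel cylinder 100 mm in diameter and 63 mm high, standing loose on the table, filled with rolled cardboard (brown top); a flat wooden wick 14 x 4 mm stands 18 mm above the middle of its top (81 mm in all). About 0.3 kg; slides with friction on the table and does not tip when pushed below its rim. Origin: centre of its underside; z up.
- narrow_tin: Narrow tin: the same kind, 74 mm in diameter and 60 mm high, wick up to 78 mm. About 0.2 kg. Brown cardboard top. Origin: centre of its underside; z up. The two tins stand side by side on the near side of the batten, left and right in either order.
- batten: Dark wooden stop batten fixed to the table, 30 mm thick (its x), 400 mm long (its y), 30 mm high. Origin: centre of its underside. Its x axis points away from the robot, across the batten; the near face, against which the tins go, is at x = -15 mm. It may stand up to about 0.12 rad askew.
- red_mark (a point): Centre of the red disc painted on the table (114 mm across, flat, partly under the batten), at batten x = -65 mm, y = +105 mm (to the robot's left): exactly where the wide tin's origin lies when it touches the batten. Same axes as the batten.
- blue_mark (a point): Centre of the blue disc painted on the table (88 mm across, flat, partly under the batten), at batten x = -52 mm, y = -105 mm (to the robot's right): exactly where the narrow tin's origin lies when it touches the batten. Same axes as the batten.
- candle: Bystander: finished candle, a tall steel tin 74 mm in diameter and 108 mm high with a yellow top and a wick up to 126 mm, on the right. Loose. Origin: centre of its underside.
- jug: Bystander: aluminium jug, 120 mm in diameter at the belly, with a spout reaching 96 mm from its axis along its +y and an upright brass bail handle up to 160 mm, on the left. Loose. Origin: centre of its underside.
- snips: Bystander: hand snips with orange handles lying on the table at the right, 16 mm high; from the origin (pivot, on the table) the blades reach 65 mm along +x and the handles 118 mm along -x, 56 mm wide over the handles. Loose.

How it is judged:
By the outcome, as a careful person would: the job done as asked, in the order asked, and still so for the second after the job is handed in, with the robot touching nothing.
It also fails if it takes over 64 s, if anything falls off the work surface, if the arm or the gripper's body presses on something with over 40 N, if the wrist force passes 120 N, or if a joint passes its speed limit or range.

## Robot

A 6-joint arm with a two-finger parallel gripper is mounted at the origin on the work surface. World frame = base frame: x ahead of the robot, y to its left, z up, the work surface at z = 0. Lengths are in m, angles in rad, forces in N, time in s.
With the tool pointing down it reaches from about 0.3 to 0.85 m from the base axis. Payload 4.2 kg.
Tool frame: the origin (TCP) lies between the finger pads; the fingertips stand 25 mm ahead of it and the grasp point (between the pads) lies 6 mm ahead of it (arm.tip_reach is the distance from the TCP to the fingertips, in m); z points along the fingers, y is the line along which they close (so a half turn about z gives the same grasp; the last joint's range is limited). The gripper opens to 91 mm and grips with 3 to 60 N. Pads are 32 mm wide; open, the fingers measure 118 mm over their backs; the gripper's body (76 mm by 178 mm) begins 60 mm behind the grasp point.
Start: joints at [1.103, 0.32, 1.565, -0, 1.257, -0.02], TCP at [0.249, 0.518, 0.239] pointing down, gripper open.
Joint ranges: [-3.11, 3.11], [-0.84, 2.01], [0.21, 2.61], [-1.34, 4.49], [0.05, 2.63], [-2.56, 2.56]. Speed limits (rad/s): [2.57, 2.57, 3.14, 3.14, 3.14, 3.14].

## Interface

Orientations are given as [roll, pitch, yaw] about the fixed x, y, z axes, in that order (R = Rz(yaw) Ry(pitch) Rx(roll)).
In Python, from plant import arm gives the robot as it stands. Calls block until the motion is done:
- arm.movep(position, orientation): joint-space move of the TCP to a pose.
- arm.move_l(position, rate=0.15, frame=None): straight line of the TCP; frame=None keeps the orientation; rate is the mean speed in m/s.
- arm.move_joints(angles): joint-space move.
- arm.gripper_open() and arm.grab(): open the fingers fully, or close them until they stop; the grip force is fixed at half the most.
- arm.dwell(seconds).
- arm.inverse_kinematics(position, orientation): joint angles nearest the present ones, or None.
- arm.get_image(name): name is "side" or "top"; returns a dict with "color" (480x640x3 uint8, blue, green, red), "mtx" (3x3 intrinsics, pixels), "extrinsics" (4x4, takes a point from camera to world coordinates). Camera axes: x right, y up, looking along -z (the intrinsics and any distortion apply to the point x, -y, -z); pixel columns grow to the right and rows downward; lengths in m; the calibration is good to about 2 mm. A picture is of the moment at which its call begins. There is no depth.
A pose or a line that the arm cannot do raises arm.IKError and nothing moves.
- arm.hand_in(): hands the job in; it is judged then, once.
Trained networks look in a picture, given as the dict that the camera call returned (one of the last four; its "shot" number tells which), for a name from the list of things; names that differ only in an ending like _2 or _b are one class to them, and where a whole thing is asked for, a point or a joint stands for the part that bears it (a point fixed in the world has none). Each returns a list of dicts, best first, with "confidence" (0 to 1); they miss things now and then, are a little off and sometimes report something else, mostly with a low value. They report only what shows in the picture. A call takes as long as a camera call.
- arm.boxes_of(picture, query): "centre" ([x, y, z] in m, in world coordinates, good to about 4 mm: the middle of the surface that is visible of it).
Readings, each from a call of its own:
- arm.current_clock(): time.
- arm.current_q(): joint angles.
- arm.current_joint_vel(): joint speeds.
- arm.current_joint_torque(): joint torques, N m.
- arm.current_tcp_pos(): TCP position.
- arm.current_tcp_rot(): TCP orientation.
- arm.current_wrist_force(): force on the tool from outside, world axes, zero at the start.
- arm.current_wrist_torque(): the same for the moment, N m.
- arm.current_finger_gap(): finger opening in m.
- arm.current_grasp_force(): force on a finger pad.
Only numpy, scipy, OpenCV 4.12 (cv2) and the standard library are available. Lean on these libraries where they do the work, as an engineer would, in place of code of your own. Each camera call takes 0.05 s, during which the arm holds its last target. There are 200 camera calls.

## Working session

There is one attempt and no reset: what is moved stays moved. The work goes in short steps, each a Python script; the robot and the scene stay as the last script left them, time stands still between calls to the robot, and variables do not carry over. Pictures are saved under pics/ and viewed, at most 10 in all, crops included, and the job is handed in when it is done.

```bash
ls; mkdir -p pics; python3 - <<'E'
from plant import arm
import cv2,numpy as np
for n in ("top","side"):
    p=arm.get_image(n); cv2.imwrite(f"pics/{n}0.png",p["color"])
    print(n,p.keys(),p["mtx"],p["extrinsics"])
    np.savez(f"{n}0.npz",c=p["color"],K=p["mtx"],E=p["extrinsics"])
    for q in ["wide_tin","narrow_tin","batten","candle","jug","snips"]:
        print(q,[(np.round(b["centre"],4),round(b["confidence"],2)) for b in arm.boxes_of(p,q)[:3]])
print(arm.current_clock(),arm.current_tcp_rot(),arm.tip_reach)
E
```

```text
pics
top dict_keys(['color', 'mtx', 'extrinsics', 'shot']) [[452.58729645   0.         319.51691172]
 [  0.         452.58729645 241.00634421]
 [  0.           0.           1.        ]] [[-0.03341956  0.97580794 -0.21606018  0.32586385]
 [-0.99942836 -0.03152405  0.0122144   0.00637923]
 [ 0.00510782  0.21634487  0.97630364  1.16599017]
 [ 0.          0.          0.          1.        ]]
wide_tin [(array([0.5004, 0.1674, 0.0661]), 0.74)]
narrow_tin [(array([ 0.4615, -0.1137,  0.0595]), 0.79), (array([0.6255, 0.3786, 0.0967]), 0.21)]
batten [(array([0.6794, 0.0432, 0.0022]), 0.92)]
candle [(array([ 0.6279, -0.4083,  0.1047]), 0.91)]
jug [(array([0.6303, 0.3796, 0.0997]), 0.89)]
snips [(array([ 0.4818, -0.378 ,  0.0105]), 0.84)]
side dict_keys(['color', 'mtx', 'extrinsics', 'shot']) [[577.18417724   0.         321.46222092]
 [  0.         577.18417724 243.21806153]
 [  0.           0.           1.        ]] [[ 0.9745287   0.13173581 -0.18149239  0.3369472 ]
 [-0.22350202  0.63711738 -0.73765052 -1.0011363 ]
 [ 0.01845696  0.75942552  0.65033239  0.90707264]
 [ 0.          0.          0.          1.        ]]
wide_tin [(array([0.5016, 0.1324, 0.0614]), 0.96), (array([ 0.4856, -0.389 ,  0.0125]), 0.34)]
narrow_tin [(array([ 0.4592, -0.138 ,  0.0622]), 0.78)]
batten [(array([ 0.6825, -0.0214,  0.0068]), 0.97), (array([ 0.4605, -0.1367,  0.0552]), 0.65)]
candle [(array([ 0.6303, -0.4375,  0.0959]), 0.86)]
jug [(array([0.6332, 0.3513, 0.0773]), 0.78), (array([ 0.6825, -0.0235,  0.0051]), 0.47)]
snips [(array([ 0.4863, -0.3881,  0.0126]), 0.83)]
0.7 [ 3.14145847e+00 -1.92430689e-05  2.69378269e+00] 0.025
```

View pics/top0.png

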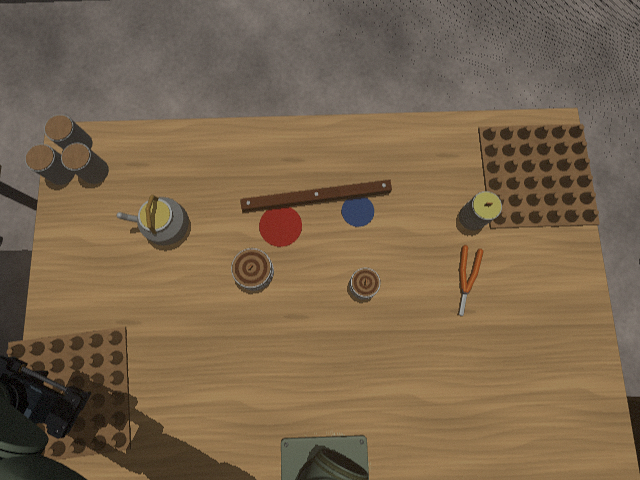

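View pics/side0.png

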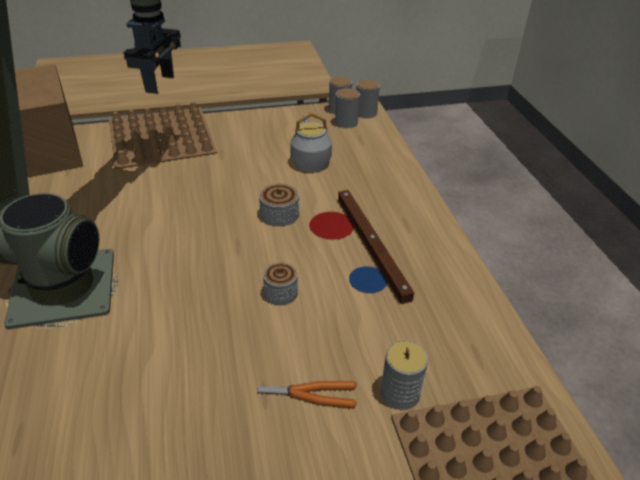

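Top view: batten runs (241,205)–(391,187), red disc at (281,227), blue at (358,211), wide tin top at (252,268), narrow at (365,283). The side view agrees, and the path to both marks is clear. Next I'll measure precisely in rectified images.

```bash
cat > vis.py <<'E'
import cv2,numpy as np
from scipy.optimize import least_squares
S=1000.  # px per m, rectified image: col=(0.5-y)*S,row=(0.85-x)*S
def pix(K,E,P):
    c=(np.asarray(P)-E[:3,3])@E[:3,:3]; u=c*[1,-1,-1]; u=u@K.T
    return u[:,:2]/u[:,2:]
def rect(c,K,E,z):
    w=np.array([[.85,.5],[.85,-.5],[.35,-.5],[.35,.5]])
    src=pix(K,E,np.c_[w,np.full(4,z)]).astype(np.float32)
    dst=np.array([[(.5-y)*S,(.85-x)*S] for x,y in w],np.float32)
    return cv2.warpPerspective(c,cv2.getPerspectiveTransform(src,dst),(1000,500),flags=cv2.INTER_CUBIC)
def w(px): px=np.asarray(px,float); return np.stack([.85-px[...,1]/S,.5-px[...,0]/S],-1)
def disc(c,K,E,col,r):
    im=rect(c,K,E,0).astype(int); b,g,rr=im[...,0],im[...,1],im[...,2]
    m=(rr-np.maximum(b,g)>70)&(g<70) if col=="red" else (b-rr>25)
    m=m.astype(np.uint8)
    n,l,s,_=cv2.connectedComponentsWithStats(m); k=1+np.argmax(s[1:,4])
    cn=max(cv2.findContours((l==k).astype(np.uint8),0,1)[0],key=len)[:,0]
    p=w(cn); 
    f=least_squares(lambda q:np.hypot(*(p-q).T)-r,p.mean(0),loss="soft_l1",f_scale=.001)
    return f.x,np.median(abs(f.fun)),s[k,4]
def tin(c,K,E,r,z,guess):
    """rim circle: best radial-gradient ring of known radius on the rim plane"""
    g=cv2.cvtColor(rect(c,K,E,z),cv2.COLOR_BGR2GRAY); g=cv2.GaussianBlur(g,(0,0),1.5).astype(np.float32)
    gx=cv2.Sobel(g,cv2.CV_32F,1,0)/8; gy=cv2.Sobel(g,cv2.CV_32F,0,1)/8
    a=np.linspace(0,2*np.pi,180,endpoint=False); best=[]
    c0=np.array([(.5-guess[1])*S,(.85-guess[0])*S])
    for dx in range(-20,21):
        for dy in range(-20,21):
            x=c0[0]+dx+r*S*np.cos(a); y=c0[1]+dy+r*S*np.sin(a)
            xi,yi=x.round().astype(int),y.round().astype(int)
            v=gx[yi,xi]*np.cos(a)+gy[yi,xi]*np.sin(a)
            best.append((np.minimum(abs(v),8).mean(),c0[0]+dx,c0[1]+dy))
    best.sort(reverse=True); t=np.array(best[:5]); return w(t[:,1:].mean(0)),t[0,0],t[:,1:].std(0)
E
cat > m.py <<'E'
import numpy as np,cv2,sys
from vis import *
rows=[]
for n in ("top","side"):
    d=np.load(n+sys.argv[1]+".npz"); a=d["c"],d["K"],d["E"]
    g=np.array(eval(sys.argv[2])) ; h=np.array(eval(sys.argv[3]))
    R,B=disc(*a,"red",.057),disc(*a,"blue",.044); W,N=tin(*a,.05,.063,g),tin(*a,.037,.060,h)
    print(n,"red",R,"blue",B,"\n wide",W,"narrow",N)
    im=rect(*a,0); o=rect(*a,.0615)
    for c,r,i in((R,57,im),(B,44,im),(W,50,o),(N,37,o)):
        cv2.circle(i,(round((.5-c[0][1])*S),round((.85-c[0][0])*S)),r,(0,255,0),1)
    rows.append(np.vstack([im[100:400,200:700],o[200:500,200:700]]))
cv2.imwrite(f"pics/fit{sys.argv[1]}.png",cv2.resize(np.hstack(rows),(800,480)))
E
python3 m.py 0 "(.50,.15)" "(.46,-.12)"
```

```text
top red (array([0.6294008 , 0.09471827]), np.float64(0.0017005224834025431), np.int32(9429)) blue (array([ 0.66344202, -0.11272501]), np.float64(0.0021421794367341637), np.int32(5336)) 
 wide (array([0.4952, 0.16  ]), np.float64(5.862692601452851), array([0.89442719, 1.46969385])) narrow (array([ 0.4518, -0.107 ]), np.float64(6.383662627417367), array([0.63245553, 0.74833148]))
side red (array([0.62729578, 0.09106857]), np.float64(0.004903362059193277), np.int32(8751)) blue (array([ 0.66356109, -0.11496189]), np.float64(0.0032127625864042976), np.int32(5301)) 
 wide (array([0.5096, 0.1562]), np.float64(3.874697094698998), array([0.74833148, 1.62480768])) narrow (array([ 0.4642, -0.1214]), np.float64(4.875436366578278), array([0.48989795, 1.16619038]))
```

View pics/fit0.png

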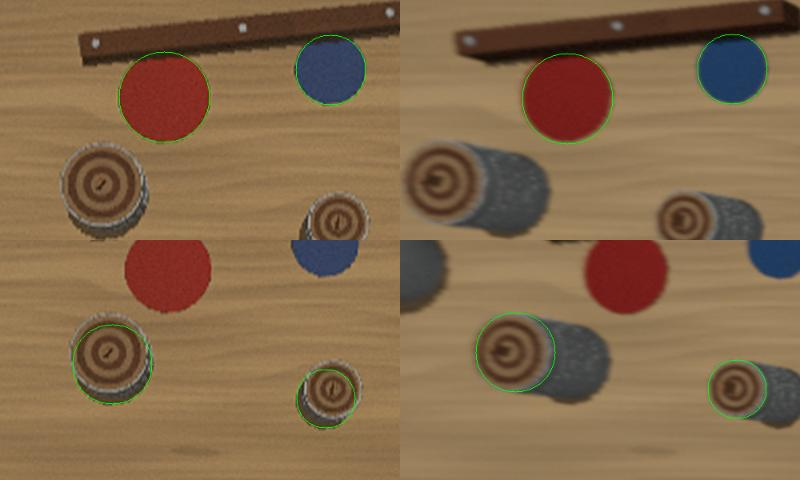

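The disc fits are good. The tin-rim fit in the top view caught the base edge, so I'll use the concentric rings instead.

```bash
cat >> vis.py <<'E'
def disc(c,K,E,col,r):
    lab=cv2.cvtColor(rect(c,K,E,0),cv2.COLOR_BGR2LAB).astype(int)
    m=((lab[...,1]>160) if col=="red" else (lab[...,2]<126)&(lab[...,0]>40)).astype(np.uint8)
    m[:, :200]=0; m[:,750:]=0; m=cv2.morphologyEx(m,cv2.MORPH_OPEN,np.ones((9,9)))
    n,l,s,_=cv2.connectedComponentsWithStats(m); k=1+np.argmax(s[1:,4])
    cn=max(cv2.findContours((l==k).astype(np.uint8),0,1)[0],key=len)[:,0]
    p=w(cn); p=p[p[:,0]<p[:,0].mean()+.02]   # leave out the batten side
    f=least_squares(lambda q:np.hypot(*(p-q[:2]).T)-q[2],[*p.mean(0),r],loss="soft_l1",f_scale=.001)
    return f.x,np.median(abs(f.fun)),s[k,4]
def tin(c,K,E,r,z,guess):
    """centre of the concentric cardboard rings: least variance along circles"""
    g=cv2.cvtColor(rect(c,K,E,z),cv2.COLOR_BGR2GRAY).astype(np.float32)
    a=np.linspace(0,2*np.pi,90,endpoint=False); rad=np.arange(.010,r+.002,.001)*S
    X,Y=np.outer(rad,np.cos(a)),np.outer(rad,np.sin(a))
    c0=np.array([(.5-guess[1])*S,(.85-guess[0])*S]); best=[]
    for dx in range(-25,26):
        for dy in range(-25,26):
            v=cv2.remap(g,(X+c0[0]+dx).astype(np.float32),(Y+c0[1]+dy).astype(np.float32),1)
            best.append((v.std(1).mean(),c0[0]+dx,c0[1]+dy))
    best.sort(); t=np.array(best[:5]); return w(t[:,1:].mean(0)),t[0,0],t[:,1:].std(0)
E
python3 m.py 0 "(.50,.15)" "(.46,-.12)"
```

```text
top red (array([0.63035249, 0.09480394, 0.05537875]), np.float64(0.00029938910000635796), np.int32(9257)) blue (array([ 0.66455234, -0.11264541,  0.04298666]), np.float64(0.0002919614114913552), np.int32(5584)) 
 wide (array([0.5094, 0.1642]), np.float64(6.010662078857422), array([0.74833148, 0.48989795])) narrow (array([ 0.4642, -0.1164]), np.float64(7.305345058441162), array([0.48989795, 0.74833148]))
side red (array([0.62875571, 0.09251529, 0.05155666]), np.float64(0.0003273768124819748), np.int32(8548)) blue (array([ 0.664868  , -0.11444524,  0.04242243]), np.float64(0.0002600780267219896), np.int32(5460)) 
 wide (array([0.5104, 0.1622]), np.float64(6.790413856506348), array([0.74833148, 0.48989795])) narrow (array([ 0.465, -0.117]), np.float64(5.653660297393799), array([0.63245553, 0.63245553]))
```

View pics/fit0.png

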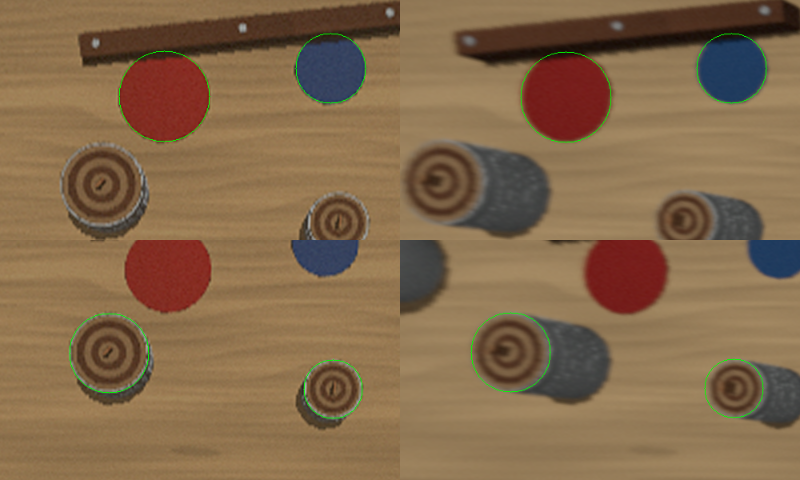

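```bash
cat > h.py <<'E'
import numpy as np,cv2
from plant import arm
b=.103; n=np.array([np.cos(b),np.sin(b)]); t=np.array([-n[1],n[0]])
RED=np.array([.630,.094]); BLUE=np.array([.6645,-.1135])
def P(xy,z): return [float(xy[0]),float(xy[1]),float(z)]
def shot(k):
    for c in ("top","side"):
        p=arm.get_image(c); np.savez(c+k+".npz",c=p["color"],K=p["mtx"],E=p["extrinsics"])
def st(s): print(s,np.round(arm.current_clock(),2),np.round(arm.current_tcp_pos(),4),"F",np.round(arm.current_wrist_force(),1))
E
python3 - <<'E'
from h import *
T=np.array([.510,.163]); s=T-.078*n
for y in (b,b+np.pi-2*np.pi): print(y,arm.inverse_kinematics(P(s,.15),[np.pi,0,y]))
y=min((b,b-np.pi),key=lambda y:abs(arm.inverse_kinematics(P(s,.15),[np.pi,0,y])[5]))
arm.movep(P(s,.15),[np.pi,0,y]); st("above")
arm.move_l(P(s,.038),rate=.1); st("down")
arm.move_l(P(T-.040*n,.038),rate=.06); st("near")
arm.move_l(P(RED-.025*n-.037*n,.038),rate=.05); st("pushed")
shot("1")
E
python3 m.py 1 "(.605,.09)" "(.4645,-.117)"
```

```text
0.103 [ 3.19106945e-01  2.21231640e-01  1.95187096e+00 -4.44089210e-16
  9.68490056e-01  1.78690327e+00]
-3.038592653589793 [ 0.31910695  0.22123164  1.95187096  0.          0.96849006 -1.35468938]
above 2.24 [0.4327 0.1556 0.1503] F [-0.2  0.9 -0.4]
down 3.51 [0.4328 0.1551 0.0385] F [ 0.1 -0.1  0.1]
near 4.29 [0.47   0.1587 0.0378] F [ 0.4 -0.2 -0. ]
pushed 6.87 [0.5683 0.0877 0.038 ] F [-0.3  0.8  0.5]Traceback (most recent call last):
  File "m.py", line 7, in <module>
    R,B=disc(*a,"red",.057),disc(*a,"blue",.044); W,N=tin(*a,.05,.063,g),tin(*a,.037,.060,h)
        ~~~~^^^^^^^^^^^^^^^
  File "vis.py", line 39, in disc
    n,l,s,_=cv2.connectedComponentsWithStats(m); k=1+np.argmax(s[1:,4])
                                                     ~~~~~~~~~^^^^^^^^^
    return _wrapfunc(a, 'argmax', axis=axis, out=out, **kwds)
    return bound(*args, **kwds)
ValueError: attempt to get argmax of an empty sequence
```

```bash
sed -i 's/^    R,B=disc.*W,N=/    R=B=None; W,N=/; s/((R,57,im),(B,44,im),(W/((W/' m.py; python3 m.py 1 "(.605,.09)" "(.4645,-.117)"; python3 -c "
import numpy as np,cv2
a=np.load('top1.npz')['c'][130:350,180:460];b=np.load('side1.npz')['c'][130:350,200:480]
cv2.imwrite('pics/raw1.png',np.hstack([a,b]))"
```

```text
top red None blue None 
 wide (array([0.5854, 0.1144]), np.float64(12.458198547363281), array([0.8       , 2.72763634])) narrow (array([ 0.4643, -0.1164]), np.float64(7.710965156555176), array([0.48989795, 0.74833148]))
side red None blue None 
 wide (array([0.5874, 0.0872]), np.float64(7.219722270965576), array([0.74833148, 0.48989795])) narrow (array([ 0.4651, -0.1172]), np.float64(6.2603983879089355), array([0.74833148, 0.48989795]))
```

View pics/raw1.png

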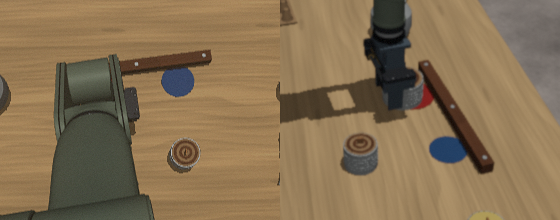

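Top view: the arm hides the wide tin. Side view: the tin sits in the finger cradle short of the batten. I'll finish along the batten normal with a force stop.

```bash
cat >> h.py <<'E'
def fn(k=6): return -np.mean([np.dot(arm.current_wrist_force()[:2],n) for _ in range(k)])
def press(target,off,z,start,lim=5,end=.006):
    """step along n: TCP = target+(s-off)*n"""
    arm.move_l(P(target+(start-off)*n,z),rate=.03); log=[]; s=start
    while s<end:
        s+=.001; arm.move_l(P(target+(s-off)*n,z),rate=.02); f=fn(); log.append((round(s*1e3),round(float(f),1)))
        if f>lim: break
    print(log); return s
E
python3 - <<'E'
from h import *
print(fn()); press(RED,.037,.038,-.008); st("contact")
E
```

```text
1.2798161020699481
[(-7, 1.4), (-6, 3.4), (-5, 2.4), (-4, 1.6), (-3, 1.1), (-2, 1.3), (-1, 1.5), (0, 1.0), (1, 1.8), (2, 5.5)]
contact 10.18 [0.5942 0.0903 0.0379] F [-5.5 -0.1  2.9]
```

```bash
python3 - <<'E'
from h import *
p=np.array(arm.current_tcp_pos()[:2])
arm.move_l(P(p-.03*n,.038),rate=.03); st("back")
arm.move_l(P(p-.08*n,.038),rate=.1); arm.move_l(P(p-.08*n,.16),rate=.2)
N=np.array([.4646,-.1168]); arm.movep(P(N,.16),[np.pi,0,b-np.pi]); st("over narrow"); shot("2")
E
python3 m.py 2 "(.63,.094)" "(.4645,-.117)"
```

```text
back 11.37 [0.5646 0.0873 0.038 ] F [-0.  -0.2  0.8]
over narrow 13.61 [ 0.4647 -0.1162  0.1594] F [0.1 0.8 0.3]
top red None blue None 
 wide (array([0.6302, 0.0926]), np.float64(6.868633270263672), array([0.48989795, 0.74833148])) narrow (array([ 0.4725, -0.142 ]), np.float64(10.224279403686523), array([0.        , 1.41421356]))
side red None blue None 
 wide (array([0.6306, 0.0908]), np.float64(7.706122875213623), array([0.74833148, 0.48989795])) narrow (array([ 0.4447, -0.1204]), np.float64(11.650846481323242), array([0.48989795, 0.74833148]))
```

View pics/fit2.png

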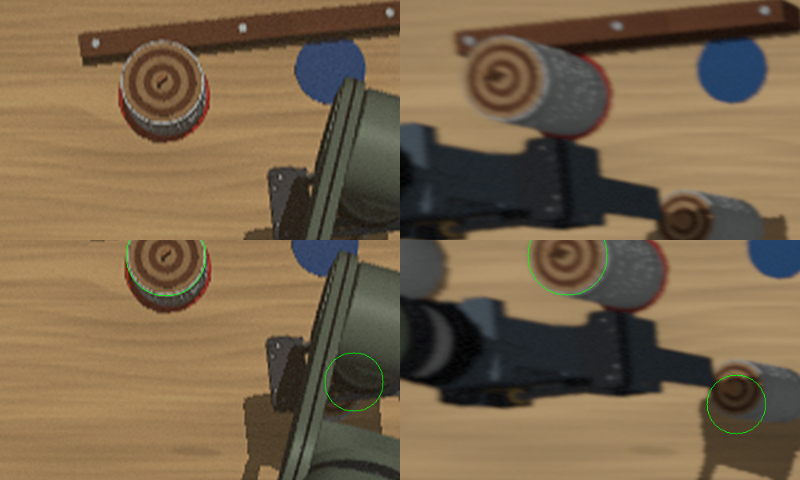

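The wide tin touches the batten and is centred on the red disc to within about 2 mm. Now the narrow tin: hold it between the fingers and slide it along the table at constant height.

```bash
python3 - <<'E'
from h import *
N=np.array([.4646,-.1168])
arm.move_l(P(N,.036),rate=.1); st("down")
arm.grab(); print("gap",arm.current_finger_gap()); st("held")
arm.move_l(P(BLUE-.03*n,.036),rate=.06); st("slid"); print(fn())
press(BLUE,0,.036,-.008,lim=6); st("contact")
print("gap",arm.current_finger_gap())
E
```

```text
down 15.1 [ 0.465  -0.1169  0.0365] F [ 0.6 -0.5 -0. ]
gap 0.07351071019385007
held 15.51 [ 0.4647 -0.1167  0.0363] F [-0.5  1.7  4.6]
slid 18.49 [ 0.6335 -0.1169  0.0364] F [-2.7 -1.   6. ]
2.786711424732655
[(-7, 3.8), (-6, 3.6), (-5, 4.6), (-4, 4.1), (-3, 3.3), (-2, 3.6), (-1, 4.2), (0, 2.9), (1, 3.1), (2, 4.8), (3, 7.7)]
contact 22.12 [ 0.665  -0.1138  0.0364] F [-7.6 -1.   9.5]
gap 0.0735209222066484
```

```bash
python3 - <<'E'
from h import *
arm.gripper_open(); arm.dwell(.3); st("open")
p=np.array(arm.current_tcp_pos()[:2])
arm.move_l(P(p,.2),rate=.1)
arm.movep([.33,.33,.25],[np.pi,0,b-np.pi]); arm.dwell(.3); st("away"); shot("3")
E
python3 m.py 3 "(.63,.094)" "(.6645,-.1135)"; python3 -c "
import numpy as np,cv2
a=np.load('top3.npz')['c'][150:290,200:500];b=np.load('side3.npz')['c'][130:340,240:500]
cv2.imwrite('pics/raw3.png',np.vstack([cv2.resize(a,(600,280)),cv2.resize(b,(390,315))[:, :].copy() if 0 else cv2.copyMakeBorder(cv2.resize(b,(390,315)),0,0,0,210,0)]))"
```

```text
open 22.9 [ 0.6675 -0.1132  0.036 ] F [ 0.9 -0.4  0.1]
away 27.01 [0.3303 0.3299 0.2499] F [-0.1  0.4 -0.2]
top red None blue None 
 wide (array([0.6302, 0.0926]), np.float64(6.687165260314941), array([0.48989795, 0.74833148])) narrow (array([ 0.6645, -0.1155]), np.float64(8.155780792236328), array([0.63245553, 0.63245553]))
side red None blue None 
 wide (array([0.6306, 0.0908]), np.float64(7.239619731903076), array([0.74833148, 0.48989795])) narrow (array([ 0.6651, -0.1167]), np.float64(7.969645023345947), array([0.74833148, 0.48989795]))
```

View pics/raw3.png

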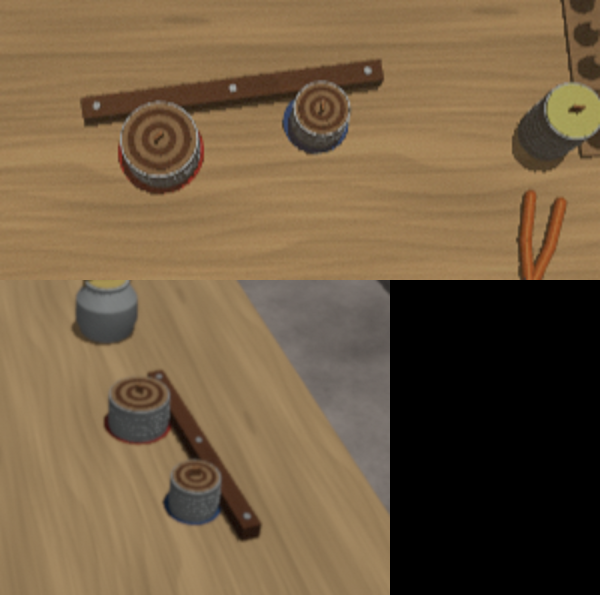

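```bash
python3 - <<'E'
from vis import *
out=[]
for n,R,B in (("top",(.6304,.0948),(.6646,-.1126)),("side",(.6288,.0925),(.6649,-.1144))):
    d=np.load(n+"3.npz"); im=rect(d["c"],d["K"],d["E"],0)
    for c,rd,rt in ((R,57,50),(B,44,37)):
        x,y=(.5-c[1])*S,(.85-c[0])*S
        k=cv2.resize(im[int(y)-65:int(y)+65,int(x)-65:int(x)+65],None,fx=2.2,fy=2.2,interpolation=2); q=lambda v:round(v*2.2)
        cc=(q(65+x%1),q(65+y%1))
        cv2.circle(k,cc,q(rd),(0,255,0),1); cv2.circle(k,cc,q(rt),(0,255,255),1); out.append(k)
cv2.imwrite("pics/base3.png",np.vstack([np.hstack(out[:2]),np.hstack(out[2:])]))
E
```

```text
(no output)
```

View pics/base3.png

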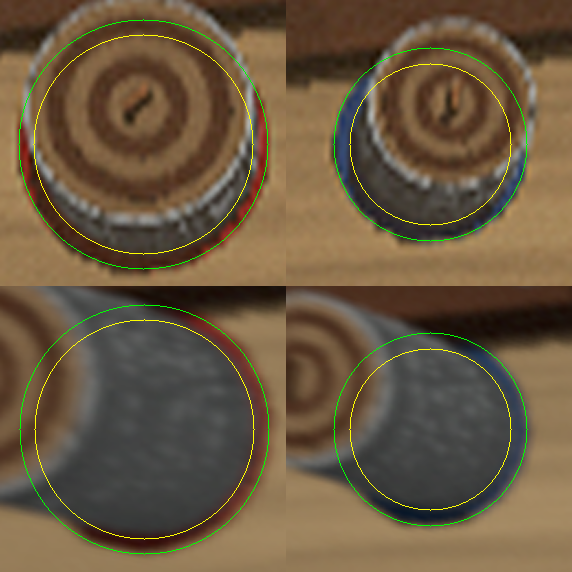

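The rectified view shows both bases concentric with their discs to about 1–2 mm and against the batten. Nothing else has been touched, so I'm handing in.

```bash
python3 -c "
from plant import arm
print(arm.hand_in(),arm.current_clock())"
```

```text
the job is handed in; nothing more can be done
the job is handed in; nothing more can be done
```

The job is handed in: both tins stand against the batten, wide on red and narrow on blue, each centred to about 1–3 mm by camera; the wide tin was pushed, the narrow one slid along held between the fingers, the arm never went near the candle, jug or snips, and the clock read about 27 s of the 64 s allowed.

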